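# Close the moisture analyser's hood without a knock

### The job

The hood of the moisture analyser stands open, leaning back on its stop, with a sample dish already inside. Using the fingers only to push and support the hood, never pinching it, tip it forward from behind until it falls, catch it with a finger under its front lip and stop it while it is still well open, then lower it on that finger all the way down until it is fully shut, gently and without a knock. Leave the sample dish and the things standing around where they are.

Things in the scene. Friction and masses are not known exactly. Their poses are not given: they have to be found in the camera images.
- analyser: White moisture analyser, fixed, 330 mm deep (x), 196 wide (y). Origin: centre of its underside; x points from its front to its back (front roughly to the robot's right), z up. Front console (x -165 to -55 mm): top rises from 35 mm at the front to 53 mm at the back, keys up to 58 mm. Behind it the chamber's rim, 110 mm above the counter, x -55 to +95 mm. Rear deck 98 mm high to x 165 mm.
- hinge_axis (a point): Middle of the hood's hinge axis, which runs along the analyser's y: 105 mm behind the analyser's origin (its +x), 110 mm above the counter. The hinge has an oil damper: after being tipped just past its balance the hood takes some 3 to 6 s to fall, slowly at first, and if not caught lands at 0.45 to 0.65 rad/s, which is a knock.
- hood_hinge (a joint): Opening angle of the hood, rad: 0 = shut on the chamber's rim, 1.66 = open on its stop. It balances at about 1.17: above that it leans back to the stop, below that it falls shut. Caught means stopped on a finger for a moment between 1.0 and 0.25 rad. Over the last 0.25 rad closing slower than 0.25 rad/s is gentle; faster than 0.3 is a knock, save in the last 5 mm at the lip.
- hood: Grey hollow hood, 0.55 kg, 192 mm wide. Origin on the hinge axis; shut, its axes are the analyser's. Front wall at x -163 mm, 28 mm high; from there it slopes up to 62 mm at x -100. A flat lift lip sticks out from the front wall's foot: x -163 to -195, z 0 to 5 mm, 110 mm wide. Open, the lip stands up on top. 2 to 3 N under the lip carries the hood; over 25 N counts as pinching or forcing.
- lip_edge (a point): Middle of the front edge of the lift lip, on its lower face: 195 mm from the hinge axis. Its axes are the hood's. Shut, the lip is level, overhangs the console and its underside is 110 mm above the counter; open, its upper face is turned to the analyser's back.
- sample_dish: Shallow aluminium sample dish with dried root slices, 92 mm across, 8 mm high, loose on its support in the chamber, 78 mm above the counter. Leave it.
- tub: Yellow plastic tub with a blue spoon, 70 mm across, 62 mm high (spoon to 113 mm), loose, origin under its centre. Leave it.
- film_roll: Upright roll of yellow film, 52 mm across, 160 mm high, loose, origin under its centre. Leave it.
- spare_dishes: Stack of spare aluminium dishes, 92 mm across, 25 mm high, loose, origin under its centre. Leave it.

How it is judged:
On the way, in this order (a step that is already met when the one before it is completed fails the run):
1. the hood is past its balance and falling, with no finger on it (value of joint hood_hinge below 1.15 rad and velocity of joint hood_hinge below -0.03 rad/s and contact force between the fingers and hood below 0.05 N), for 0.1 s.
2. the hood is caught: stopped on a finger while it is between 1.0 and 0.25 rad open (value of joint hood_hinge between 0.25 and 1 rad and velocity of joint hood_hinge above -0.05 rad/s and contact force between the fingers and hood above 0.5 N), for 0.2 s.
At the end, for the whole second after the job is handed in: The hood is fully shut (within 0.015 rad, 3 mm at the lip) and at rest; the sample dish is within 8 mm and the tub, film roll and spare dishes within 15 mm of where they were (value of joint hood_hinge below 0.015 rad and velocity of joint hood_hinge above -0.05 rad/s and distance of sample_dish from where it was at the start of the episode below 0.008 m and distance of each of tub, film_roll, spare_dishes from where it was at the start of the episode below 0.015 m); the robot touches nothing.
It fails at once if the hood comes down with a knock: faster than 0.3 rad/s between 0.25 and 0.03 rad before shut (value of joint hood_hinge between 0.03 and 0.25 rad and velocity of joint hood_hinge below -0.3 rad/s).
It fails at once if the hood is pinched or forced: more than 25 N between fingers and hood (contact force between the fingers and hood above 25 N).
It fails at once if the sample dish is disturbed (distance of sample_dish from where it was at the start of the episode above 0.008 m).
It fails at once if a bystander is pushed, lifted or tipped (distance of any of tub, film_roll, spare_dishes from where it was at the start of the episode above 0.015 m or angle between any of tub, film_roll, spare_dishes's own z axis and vertical above 0.3 rad).
It also fails if it takes over 58 s, if anything falls off the work surface, if the arm or the gripper's body presses on something with over 40 N, if the wrist force passes 120 N, or if a joint passes its speed limit or range.

### The arm

A 6-joint arm with a two-finger parallel gripper is mounted at the origin on the work surface. World frame = base frame: x ahead of the robot, y to its left, z up, the work surface at z = 0. Lengths are in m, angles in rad, forces in N, time in s.
With the tool pointing down it reaches from about 0.35 to 0.85 m from the base axis. Payload 8.1 kg.
Tool frame: the origin (TCP) lies at the very end of the fingers, on their centre line; the grasp point (between the pads) lies 19 mm behind it; z points along the fingers, y is the direction in which the jaws open and shut (so a half turn about z gives the same grasp; the last joint's range is limited). The gripper opens to 85 mm and grips with 20 to 120 N. Pads are 22 mm wide; open, the fingers measure 114 mm over their backs; the gripper's body (76 mm by 85 mm) begins 54 mm behind the grasp point. The pads swing forward as they close: fully open they stand 13 mm farther back than shut.
Start: joints at [1.237, 0.13, 1.488, -0, 1.523, -0.085], TCP at [0.148, 0.582, 0.231] pointing down, gripper open.
Joint ranges: [-2.96, 2.96], [-0.89, 2.26], [0.02, 2.5], [-1.34, 4.48], [0, 2.73], [-2.66, 2.66]. Speed limits (rad/s): [2.39, 2.39, 2.79, 3.14, 3.14, 3.14].

### API

Orientations are given as a 3x3 rotation matrix whose columns are the frame's x, y, z axes.
In Python, from bench import arm gives the robot as it stands.
- The arm moves only by the tool move_arm, never from a script. Its arguments are lists of equal length, an entry for each row: "travel": the shift along the world's x, y, z in mm, a list of three; "rot": the turn, a rotation vector about the world's x, y, z in rad, a list of three; "fingers": the finger opening in mm, from 0 to 85.4. In form: {"travel": [[dx, dy, dz], ...], "rot": [[wx, wy, wz], ...], "fingers": [fingers, ...]}. A call has 1 to 5 rows; each row is the pose to reach, as a shift and turn from the pose commanded when the call began; what a row does not reach only later rows make up. A row lasts 1/12 s, in which the tool goes at most 41.7 mm and 7.16 degrees, less where a joint would pass 70% of its speed; a pose out of reach is approached as far as the arm can. A call with a gripper value outside its range is refused whole. The fingers move at their own pace and stop on an object; the grip force is fixed at half the most. Time passes only in rows, so rows that repeat a pose let the fingers close. It gives the time, the measured TCP pose, the force and the opening at its end, in the units of the state.
- arm.get_state(): the state, without advancing time (a new reading comes with each control period).
- arm.read_camera(name): name is "side" or "top"; returns (picture, depth): 384x512x3 uint8, red, green, blue; 384x512 float32, m along the optical axis (not along the pixel's ray), 0 where there is no reading.
- arm.camera_params(name): a dict with "fx", "fy", "cx", "cy" (pixels), "dist_coeffs" ([k1, k2, p1, p2, k3] as OpenCV has them; the pictures are not rectified), "rvec" (rotation vector, rad) and "tvec" (3), from world to camera coordinates, as OpenCV has them. Camera axes: x right, y down, z forward; pixel columns grow to the right and rows downward; lengths in m; the calibration is good to about 2 mm. A picture is of the moment at which its call begins. camera_params takes no time and is no camera call.
- arm.close_job(): hands the job in, once; it reports no verdict.
Trained networks look in the newest picture that a camera, given by its name, has taken for a name from the list of things; names that differ only in an ending like _2 or _b are one class to them, and where a whole thing is asked for, a point or a joint stands for the part that bears it (a point fixed in the world has none). Each returns a list of dicts, best first, with "p" (0 to 1); they miss things now and then, are a little off and sometimes report something else, mostly with a low value. They report only what shows in the picture. A call takes as long as a camera call.
- arm.look_for(camera, label): "location" ([x, y, z] in m, in world coordinates, good to about 4 mm: the middle of the surface that is visible of it).
- arm.spot_point(camera, label): "location" ([x, y, z] in m, in world coordinates, good to about 4 mm: a listed point, or the origin of a listed thing).
The state is a dict: "clock": time; "qpos": joint angles; "qvel": joint speeds; "tau": joint torques, N m; "tool_pos": TCP position; "orientation": TCP orientation; "force": force on the tool from outside, world axes, zero at the start; "ft_torque": the same for the moment, N m; "gripper_width": finger opening in m.
Only numpy, scipy, OpenCV 4.12 (cv2) and the standard library are available. Lean on these libraries where they do the work, as an engineer would, in place of code of your own. Each camera call takes 0.05 s, during which the arm holds its last target. There are 200 camera calls.

## Working session

There is one attempt and no reset: what is moved stays moved. The work goes in short steps, Python scripts to look and compute and a tool call to move; the robot and the scene stay as the last step left them, time stands still between calls to the robot, and variables do not carry over. Pictures are saved under pics/ and viewed, about 8 in all and at most 12, crops included, and the job is handed in when it is done.

Besides the shell and the picture viewer there is one more tool, called after "Call:" as a command line: name --argument value ..., lists and objects as JSON in quotes. move_arm: Moves the arm, as the interface text tells. Its arguments: {"type":"object","properties":{"travel":{"type":"array"},"rot":{"type":"array"},"fingers":{"type":"array"}},"required":["travel","rot","fingers"]}

```bash
mkdir -p pics; ls; python3 - <<'E'
from bench import arm
import cv2,numpy as np
s=arm.get_state();print(s['clock'],s['tool_pos'],s['orientation'],s['gripper_width'])
for c in ("side","top"):
    im,d=arm.read_camera(c);cv2.imwrite(f"pics/{c}0.png",im[:,:,::-1]);np.save(f"{c}0.npy",d)
    p=arm.camera_params(c);R=cv2.Rodrigues(np.array(p['rvec'],float))[0];print(c,p['fx'],"cam at",-R.T@np.array(p['tvec']).ravel())
    for l in("analyser","hinge_axis","lip_edge","tub","film_roll","spare_dishes","sample_dish"):
        print(l,[(np.round(x['location'],4).tolist(),round(x['p'],2)) for x in arm.spot_point(c,l)[:2]])
E
```

```text
pics
0.0 [0.14754501 0.58102793 0.2302386 ] [[-9.69211395e-01  2.46229364e-01 -6.10824467e-04]
 [ 2.46230061e-01  9.69209912e-01 -1.70389423e-03]
 [ 1.72468337e-04 -1.80183705e-03 -9.99998362e-01]] 0.08510941429511037
side 498.49611437107285 cam at [ 0.49354079 -0.62944568  0.94951271]
analyser [([0.5597, 0.0114, -0.0026], 0.93), ([0.7268, 0.0625, 0.002], 0.5)]
hinge_axis [([0.5578, 0.113, 0.1107], 0.88)]
lip_edge [([0.5571, 0.1346, 0.3044], 0.85)]
tub [([0.7103, -0.0411, 0.0025], 0.72)]
film_roll [([0.7241, 0.0627, 0.0027], 0.56)]
spare_dishes [([0.5317, -0.2357, -0.0016], 0.94)]
sample_dish [([0.5596, 0.0389, 0.0809], 0.86)]
top 354.68004665134254 cam at [0.41990895 0.00186618 0.83975789]
analyser [([0.5566, 0.0102, -0.0023], 0.62)]
hinge_axis []
lip_edge [([0.5581, 0.1312, 0.3086], 0.62)]
tub [([0.7081, -0.0403, -0.0018], 0.75)]
film_roll [([0.7243, 0.0625, -0.001], 0.73)]
spare_dishes [([0.5336, -0.2398, -0.002], 0.62)]
sample_dish [([0.5571, 0.0391, 0.0757], 0.95)]
```

View pics/side0.png

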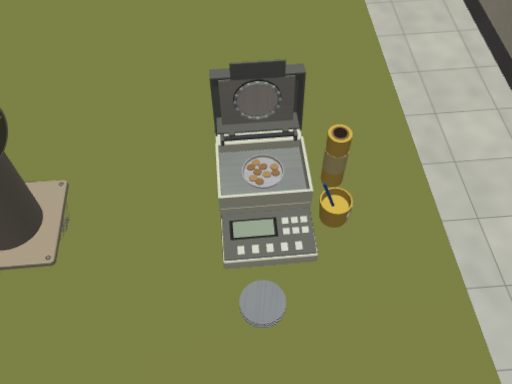

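View pics/top0.png

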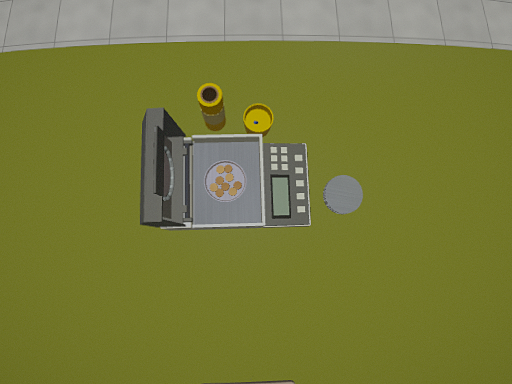

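Side view: the open hood is at about (258,100) with its lip at (258,70), and the dish is at (263,172). The console is at (268,235), the tub at (335,208), the film roll at (337,155) and the spare dishes at (263,302). The top view shows the analyser's front facing right (world -y), almost square to the axes, with its bottom edge at row 227. The network's points agree with the model: hinge at y≈0.115, lip at z≈0.305. I'll work from the robot's side with a tilted finger pointing +x. It pushes behind the lip, withdraws in -x, then goes under the lip.

Call:
move_arm --travel '[[110,-140,90],[110,-140,90],[110,-140,90],[110,-140,90],[110,-140,90]]' --rot '[[0,0,0.249],[0,0,0.249],[0,0,0.249],[0,0,0.249],[0,0,0.249]]' --fingers '[0,0,0,0,0]'

```text
clock: 1.22
tool_pos: [0.259, 0.4398, 0.3231]
orientation: [[-1.0, -0.0, 0.001], [-0.0, 1.0, 0.001], [-0.001, 0.001, -1.0]]
force: [0.3, 0.6, 0.1]
gripper_width: 0.0253
```

```bash
cat > kin.py <<'E'
import numpy as np, json, os
from scipy.optimize import least_squares
from scipy.spatial.transform import Rotation as Ro
def fk(q,p):
    d1,a1,L1,a3,L2,L6=p; v=np.array
    R=Ro.from_euler('z',q[0]); P=R.apply([a1,0,d1])
    R=R*Ro.from_euler('y',q[1]); P=P+R.apply([0,0,L1])
    R=R*Ro.from_euler('y',q[2]); P=P+R.apply([a3,0,L2])
    R=R*Ro.from_euler('z',q[3])*Ro.from_euler('y',q[4]); P=P+R.apply([0,0,L6])
    return P,(R*Ro.from_euler('z',q[5]-np.pi/2)).as_matrix()
def log():
    from bench import arm
    s=arm.get_state(); D=json.load(open('log.json')) if os.path.exists('log.json') else []
    D.append([list(map(float,s['qpos'])),list(map(float,s['tool_pos'])),np.array(s['orientation']).tolist()]); json.dump(D,open('log.json','w'))
    print(s['clock'],np.round(s['tool_pos'],4),np.round(s['qpos'],3),'F',np.round(s['force'],2)); return D,s
def fit(D):
    p=least_squares(lambda p:np.r_[np.concatenate([fk(d[0],p)[0]-d[1] for d in D]),1e-4*(p-[.4,.05,.45,0,.45,.25])],[.4,.05,.45,0,.45,.25]).x
    print(np.round(p,4),'res',[np.round(np.abs(fk(d[0],p)[0]-d[1]).max(),5) for d in D],'rot',np.round(np.abs(fk(D[-1][0],p)[1]-D[-1][2]).max(),4)); return p
E
python3 -c "
from kin import *
D,s=log();print(np.round(s['orientation'],3));fit(D)"
```

```text
1.2167 [0.259  0.4398 0.3231] [ 9.390e-01 -1.350e-01  1.587e+00 -1.000e-03  1.687e+00 -6.320e-01] F [0.29 0.64 0.14]
[[-1.    -0.     0.001]
 [-0.     1.     0.001]
 [-0.001  0.001 -1.   ]]
[-27.916   -1.7149 -27.3733  27.9111  -4.6377 -83.6283] res [np.float64(0.00154)] rot 2.0
```

Call:
move_arm --travel '[[110,-150,30],[110,-150,30],[110,-150,30],[110,-150,30],[110,-150,30]]' --rot '[[0,-0.6,0],[0,-0.6,0],[0,-0.6,0],[0,-0.6,0],[0,-0.6,0]]' --fingers '[0,0,0,0,0]'

```text
clock: 1.63
tool_pos: [0.3695, 0.2892, 0.3535]
orientation: [[-0.82, 0.001, 0.572], [0.001, 1.0, 0.0], [-0.572, 0.001, -0.82]]
force: [-0.8, -1.0, -0.7]
gripper_width: -0.0001
```

```bash
sed -i 's/q\[5\]-np.pi\/2/q[5]+np.pi\/2/' kin.py; python3 -c "
from kin import *
D,s=log();print(np.round(s['orientation'],3));p=fit(D)"
```

```text
1.6333 [0.3695 0.2892 0.3535] [ 0.908 -0.666  2.046 -0.477  1.38  -0.662] F [-0.75 -1.03 -0.7 ]
[[-0.82   0.001  0.572]
 [ 0.001  1.     0.   ]
 [-0.572  0.001 -0.82 ]]
[ 0.2735 -0.0536  0.2842  0.0518  0.5973  0.251 ] res [np.float64(0.04125), np.float64(5e-05)] rot 0.0
```

```bash
sed -i 's/d1,a1,L1,a3,L2,L6=p/d1,a1,L1,a3,L2,L6,b=p/; s/\[a1,0,d1\]/[a1,b,d1]/; s/\.45,\.25\]/.45,.25,.05]/g' kin.py; cat > ik.py <<'E'
from kin import *
D=json.load(open('log.json'))
D.insert(0,[[1.237,.13,1.488,0,1.523,-.085],[.1475,.581,.2302],None])
p=fit(D)
lo=np.array([-2.96,-.89,.02,-1.34,0,-2.66]);hi=np.array([2.96,2.26,2.5,4.48,2.73,2.66])
def ik(P,R,q0):
    def f(q):
        a,b=fk(q,p); return np.r_[(a-P)*5,(Ro.from_matrix(b@R.T)).as_rotvec()]
    r=least_squares(f,np.clip(q0,lo+.01,hi-.01),bounds=(lo,hi)); return r.x,np.sqrt((r.fun**2).sum())
if __name__=='__main__':
    q0=D[-1][0]; base=np.array([[-1,0,0],[0,1,0],[0,0,-1.]])
    for yaw in (0,.4,.8):
      for al in (.6,.8,1.0):
        R=Ro.from_euler('z',yaw).as_matrix()@Ro.from_euler('y',-al).as_matrix()@base
        for P in ([.43,.17,.32],[.53,.16,.29],[.53,.05,.28],[.46,0.0,.2],[.53,-.05,.19],[.53,-.07,.075]):
            b=min((ik(np.array(P),R,s) for s in (q0,[-.1,-.3,1.9,0,1,0],[-.1,-.3,1.9,1.5,1,-1.5])),key=lambda t:t[1])
            print(yaw,al,P,np.round(b[0],2),'err %.4f'%b[1])
E
python3 ik.py
```

```text
[ 0.3225 -0.0075  0.3701  0.0683  0.5603  0.3646  0.0511] res [np.float64(0.0001), np.float64(0.0002), np.float64(0.00013)] rot 0.0
0 0.6 [0.43, 0.17, 0.32] [ 0.47 -0.85  2.2  -0.27  1.25 -1.09] err 0.0000
0 0.6 [0.53, 0.16, 0.29] [ 0.32 -0.56  2.09 -0.2   1.05 -1.2 ] err 0.0000
0 0.6 [0.53, 0.05, 0.28] [-0.   -0.68  2.18  0.    1.04 -1.57] err 0.0000
0 0.6 [0.46, 0.0, 0.2] [-0.19 -0.89  2.42  0.11  1.06 -1.79] err 0.0499
0 0.6 [0.53, -0.05, 0.19] [-0.31 -0.63  2.31  0.22  0.89 -1.97] err 0.0000
0 0.6 [0.53, -0.07, 0.075] [-0.37 -0.43  2.4   0.35  0.63 -2.17] err 0.0000
0 0.8 [0.43, 0.17, 0.32] [ 0.63 -0.89  2.29 -0.51  1.18 -0.85] err 0.0899
0 0.8 [0.53, 0.16, 0.29] [ 0.37 -0.73  2.27 -0.35  0.86 -1.07] err 0.0000
0 0.8 [0.53, 0.05, 0.28] [-0.   -0.89  2.38  0.    0.86 -1.57] err 0.0023
0 0.8 [0.46, 0.0, 0.2] [-0.19 -0.89  2.45  0.14  0.96 -1.8 ] err 0.2129
0 0.8 [0.53, -0.05, 0.19] [-0.37 -0.82  2.5   0.39  0.75 -2.13] err 0.0095
0 0.8 [0.53, -0.07, 0.075] [-0.44 -0.47  2.5   0.66  0.52 -2.5 ] err 0.0710
0 1.0 [0.43, 0.17, 0.32] [ 0.84 -0.89  2.39 -0.86  1.15 -0.5 ] err 0.1636
0 1.
[... 2408 characters left out ...]
66] err 0.2167
0.8 0.8 [0.46, 0.0, 0.2] [-0.44 -0.81  2.38  0.51  1.22 -2.66] err 0.3477
0.8 0.8 [0.53, -0.05, 0.19] [-0.44 -0.43  2.15  0.47  1.12 -2.66] err 0.4094
0.8 0.8 [0.53, -0.07, 0.075] [-0.39 -0.26  2.21  0.4   0.88 -2.66] err 0.4978
0.8 1.0 [0.43, 0.17, 0.32] [-0.32 -0.89  2.33  0.8   1.39 -2.66] err 0.2013
0.8 1.0 [0.53, 0.16, 0.29] [-0.2  -0.76  2.33  0.77  1.04 -2.66] err 0.1719
0.8 1.0 [0.53, 0.05, 0.28] [-0.4  -0.72  2.28  0.71  1.15 -2.66] err 0.3307
0.8 1.0 [0.46, 0.0, 0.2] [-0.51 -0.89  2.46  0.63  1.2  -2.66] err 0.4623
0.8 1.0 [0.53, -0.05, 0.19] [-0.48 -0.56  2.27  0.59  1.05 -2.66] err 0.5338
0.8 1.0 [0.53, -0.07, 0.075] [-0.41 -0.37  2.31  0.5   0.8  -2.66] err 0.6371
```

```bash
cat > s.py <<'E'
from ik import *
def ikd(P,z,seeds):
    best=None
    for s in seeds:
        f=lambda q:np.r_[(fk(q,p)[0]-P)*5,fk(q,p)[1][:,2]-z]
        r=least_squares(f,np.clip(s,lo+.01,hi-.01),bounds=(lo,hi)); e=np.sqrt((r.fun**2).sum())
        if best is None or e<best[1]-1e-5: best=(r.x,e)
    return best
seeds=[[-.1,-.3,1.9,j4,1,0] for j4 in (0,1.5,3)]+[[-.5,0,2,1.5,1.4,0]]
Ps=dict(push=[.53,.15,.29],catch=[.54,-.06,.19],final=[.54,-.07,.082],retr=[.5,-.13,.09],pre=[.5,-.12,.2])
for psi in (0,.4,.8,1.2,1.57):
  for e in (.2,.4,.6,.8):
    z=np.array([np.cos(e)*np.cos(psi),np.cos(e)*np.sin(psi),-np.sin(e)]); o=[]
    for n,P in Ps.items():
        q,er=ikd(np.array(P),z,seeds); o.append(f"{n}:{er:.3f}"+(str(np.round(q[[0,3,4]],1)) if n=='final' else ''))
    print(psi,e,*o)
E
python3 s.py|tail -20
```

```text
0 0.2 push:0.201 catch:0.341 final:0.148[-0.7  2.3  1.3] retr:0.150 pre:0.306
0 0.4 push:0.089 catch:0.276 final:0.245[-0.8  1.8  0.9] retr:0.225 pre:0.267
0 0.6 push:0.000 catch:0.123 final:0.167[-0.5  1.1  0.5] retr:0.183 pre:0.142
0 0.8 push:0.000 catch:0.000 final:0.019[-0.4  0.6  0.5] retr:0.060 pre:0.000
0.4 0.2 push:0.298 catch:0.015 final:0.000[-1.   1.7  1.3] retr:0.000 pre:0.000
0.4 0.4 push:0.161 catch:0.006 final:0.000[-0.9  1.5  1.1] retr:0.000 pre:0.000
0.4 0.6 push:0.057 catch:0.000 final:0.000[-0.8  1.3  0.9] retr:0.000 pre:0.000
0.4 0.8 push:0.000 catch:0.000 final:0.000[-0.7  0.9  0.9] retr:0.000 pre:0.000
0.8 0.2 push:0.000 catch:0.000 final:0.000[-1.   1.3  1.5] retr:0.000 pre:0.000
0.8 0.4 push:0.000 catch:0.000 final:0.000[-0.9  1.2  1.4] retr:0.000 pre:0.000
0.8 0.6 push:0.000 catch:0.000 final:0.000[-0.8  1.   1.3] retr:0.000 pre:0.000
0.8 0.8 push:0.000 catch:0.000 final:0.000[-0.7  0.9  1.2] retr:0.000 pre:0.000
1.2 0.2 push:0.000 catch:0.000 final:0.000[-0.9  1.1  1.8] retr:0.000 pre:0.000
1.2 0.4 push:0.000 catch:0.000 final:0.000[-0.8  1.   1.6] retr:0.000 pre:0.000
1.2 0.6 push:0.000 catch:0.000 final:0.000[-0.8  0.9  1.5] retr:0.000 pre:0.000
1.2 0.8 push:0.000 catch:0.000 final:0.000[-0.7  0.7  1.4] retr:0.000 pre:0.000
1.57 0.2 push:0.000 catch:0.000 final:0.000[-0.7  0.9  2. ] retr:0.000 pre:0.000
1.57 0.4 push:0.000 catch:0.000 final:0.000[-0.7  0.8  1.9] retr:0.000 pre:0.000
1.57 0.6 push:0.000 catch:0.000 final:0.000[-0.7  0.7  1.7] retr:0.000 pre:0.000
1.57 0.8 push:0.000 catch:0.000 final:0.000[-0.6  0.6  1.6] retr:0.000 pre:0.000
```

Call:
move_arm --travel '[[160,-105,-50],[160,-105,-50],[160,-105,-50],[160,-105,-50],[160,-105,-50]]' --rot '[[0,0,0],[0,0,0],[0,0,0],[0,0,0],[0,0,0]]' --fingers '[0,0,0,0,0]'

```text
clock: 2.05
tool_pos: [0.5293, 0.1844, 0.3009]
orientation: [[-0.825, 0.001, 0.566], [0.0, 1.0, -0.001], [-0.566, -0.0, -0.825]]
force: [0.4, 0.8, -0.4]
gripper_width: 0.0005
```

```bash
python3 - <<'E'
from kin import *; log()
from bench import arm; import cv2
im,d=arm.read_camera("side");a,_=arm.read_camera("top")
o=np.hstack([cv2.resize(im[20:220,160:400],None,fx=1.65,fy=1.65),cv2.resize(a[80:280,80:320],None,fx=1.65,fy=1.65)]);cv2.imwrite("pics/b.png",o[:,:,::-1])
print([x['location'] for c in('side','top') for x in arm.spot_point(c,'lip_edge')[:1]])
# yaw from the dark lip / rim points: depth points of lip region
def pts(c,d):
    p=arm.camera_params(c);K=np.array([[p['fx'],0,p['cx']],[0,p['fy'],p['cy']],[0,0,1]]);R=cv2.Rodrigues(np.array(p['rvec'],float))[0]
    v,u=np.mgrid[0:384,0:512];n=cv2.undistortPoints(np.c_[u.ravel(),v.ravel()].astype(float)[:,None],K,np.array(p['dist_coeffs'],float))[:,0]
    return (np.c_[n,np.ones(len(n))]*d.reshape(-1,1)-np.array(p['tvec']).ravel())@R
P=pts('side',np.load('side0.npy')); 
m=(P[:,2]>.285)&(P[:,2]<.315)&(abs(P[:,0]-.56)<.1)&(abs(P[:,1]-.13)<.05);Q=P[m];print('lip',m.sum(),Q[:,0].min(),Q[:,0].max(),np.polyfit(Q[:,0]-.558,Q[:,1],1),np.percentile(Q[:,2],[5,50,99]))
m=(P[:,2]>.15)&(P[:,2]<.25)&(abs(P[:,0]-.56)<.11)&(abs(P[:,1]-.13)<.07);Q=P[m];print('hood',np.percentile(Q[:,0],[1,99]))
m=(abs(P[:,2]-.11)<.006)&(abs(P[:,0]-.558)<.09)&(abs(P[:,1]+.044)<.015);Q=P[m];print('front rim',m.sum(),np.polyfit(Q[:,0]-.558,Q[:,1],1),Q[:,1].min())
E
```

```text
2.05 [0.5293 0.1844 0.3009] [ 0.381 -0.532  2.054 -0.243  1.066 -1.131] F [ 0.45  0.82 -0.39]
[[0.5614, 0.1324, 0.3065], [0.5591, 0.1327, 0.307]]
lip 554 0.5020248971519796 0.6117192505179843 [0.00195142 0.13112399] [0.28637578 0.29663348 0.3067125 ]
hood [0.46279368 0.65078018]
front rim 366 [ 0.00300972 -0.04513208] -0.04975462291197915
```

View pics/b.png

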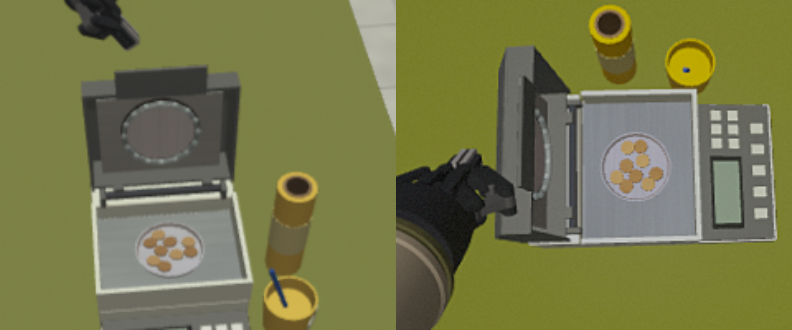

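Crops: on the left, the finger at (130,40) is behind the lip (160,80). On the right, its tip at (465,155) is just behind the lip plane (520,150). The fitted yaw is about 0 and the lip spans x 0.502 to 0.612, which agrees with the given width. Next I move in to touch.

Call:
move_arm --travel '[[3,-8,-6],[5,-16,-13],[5,-20,-13],[5,-24,-13],[5,-28,-13]]' --rot '[[0,0,0],[0,0,0],[0,0,0],[0,0,0],[0,0,0]]' --fingers '[0,0,0,0,0]'

```text
clock: 2.67
tool_pos: [0.5324, 0.1585, 0.2884]
orientation: [[-0.825, -0.001, 0.565], [-0.001, 1.0, 0.001], [-0.565, 0.0, -0.825]]
force: [-1.1, -0.4, 0.3]
gripper_width: -0.0
```

Call:
move_arm --travel '[[0,-4,0],[0,-8,0],[0,-12,0],[0,-16,0],[0,-20,0]]' --rot '[[0,0,0],[0,0,0],[0,0,0],[0,0,0],[0,0,0]]' --fingers '[0,0,0,0,0]'

```text
clock: 3.08
tool_pos: [0.5329, 0.1385, 0.289]
orientation: [[-0.825, -0.0, 0.566], [-0.0, 1.0, 0.001], [-0.566, 0.0, -0.825]]
force: [0.3, 2.5, 1.5]
gripper_width: 0.0002
```

```bash
cat > hood.py <<'E'
from kin import *
import cv2,sys
from bench import arm
HY,HZ=.115,.110
def pts(c,d):
    p=arm.camera_params(c);K=np.array([[p['fx'],0,p['cx']],[0,p['fy'],p['cy']],[0,0,1]]);R=cv2.Rodrigues(np.array(p['rvec'],float))[0]
    v,u=np.mgrid[0:384,0:512];n=cv2.undistortPoints(np.c_[u.ravel(),v.ravel()].astype(float)[:,None],K,np.array(p['dist_coeffs'],float))[:,0]
    return (np.c_[n,np.ones(len(n))]*d.reshape(-1,1)-np.array(p['tvec']).ravel())@R
def theta(cams=('side','top')):
    for c in cams:
        im,d=arm.read_camera(c)
        P=pts(c,d)
        # robot-free strip on the far half of the lip: farthest points from hinge
        m=(P[:,0]>.575)&(P[:,0]<.608)&(P[:,2]>.10)&(P[:,1]<.16)&(d.ravel()>0)
        r=np.hypot(P[:,1]-HY,P[:,2]-HZ); m&=(r>.172)&(r<.20)&(P[:,2]>.105)
        Q=P[m]; print(c,'theta',np.round(np.median(np.arctan2(Q[:,2]-HZ,HY-Q[:,1])),3) if len(Q) else None,len(Q))
        for x in arm.spot_point(c,'lip_edge')[:1]:
            l=x['location']; print('  net',np.round(l,3),round(x['p'],2),round(float(np.arctan2(l[2]-HZ,HY-l[1])),3))
log(); theta(sys.argv[1:] or ('side','top'))
E
python3 hood.py
```

```text
3.0833 [0.5329 0.1385 0.289 ] [ 0.255 -0.588  2.112 -0.166  1.038 -1.274] F [0.32 2.52 1.54]
side theta 1.594 188
  net [0.557 0.12  0.309] 0.68 1.598
top theta 1.599 133
  net [0.559 0.117 0.308] 0.77 1.581
```

Call:
move_arm --travel '[[0,-4,0],[0,-8,0],[0,-12,0],[0,-16,0],[0,-20,0]]' --rot '[[0,0,0],[0,0,0],[0,0,0],[0,0,0],[0,0,0]]' --fingers '[0,0,0,0,0]'

```text
clock: 3.7
tool_pos: [0.5327, 0.1181, 0.2882]
orientation: [[-0.825, -0.0, 0.565], [-0.0, 1.0, -0.0], [-0.565, -0.0, -0.825]]
force: [1.2, 2.0, 0.4]
gripper_width: -0.0003
```

Call:
move_arm --travel '[[0,-4,0],[0,-8,-1],[0,-12,-1],[0,-16,-2],[0,-20,-2]]' --rot '[[0,0,0],[0,0,0],[0,0,0],[0,0,0],[0,0,0]]' --fingers '[0,0,0,0,0]'

```text
clock: 4.12
tool_pos: [0.5326, 0.0981, 0.286]
orientation: [[-0.826, -0.0, 0.564], [-0.0, 1.0, -0.0], [-0.564, -0.0, -0.826]]
force: [1.4, 2.6, -1.2]
gripper_width: -0.0002
```

```bash
python3 hood.py
```

```text
4.1167 [0.5326 0.0981 0.286 ] [ 0.141 -0.635  2.145 -0.092  1.038 -1.407] F [ 1.42  2.57 -1.24]
side theta 1.382 159
  net [0.558 0.079 0.298] 0.94 1.382
top theta 1.391 78
  net [0.562 0.076 0.304] 0.76 1.371
```

Call:
move_arm --travel '[[0,-4,0],[0,-8,-1],[0,-12,-1],[0,-16,-2],[0,-20,-2]]' --rot '[[0,0,0],[0,0,0],[0,0,0],[0,0,0],[0,0,0]]' --fingers '[0,0,0,0,0]'

```text
clock: 4.73
tool_pos: [0.5326, 0.0781, 0.2839]
orientation: [[-0.826, -0.0, 0.564], [-0.0, 1.0, -0.0], [-0.564, -0.0, -0.826]]
force: [-0.3, 1.5, -0.5]
gripper_width: -0.0003
```

Call:
move_arm --travel '[[0,-4,-1],[0,-8,-1],[0,-12,-2],[0,-15,-2],[0,-18,-3]]' --rot '[[0,0,0],[0,0,0],[0,0,0],[0,0,0],[0,0,0]]' --fingers '[0,0,0,0,0]'

```text
clock: 5.15
tool_pos: [0.5328, 0.06, 0.2815]
orientation: [[-0.825, 0.0, 0.565], [0.0, 1.0, -0.0], [-0.565, -0.0, -0.825]]
force: [-0.6, 1.4, -0.4]
gripper_width: 0.0001
```

```bash
python3 hood.py; cat > plan.py <<'E'
from ik import *
from bench import arm
s=arm.get_state();R0=np.array(s['orientation']);q0=np.array(s['qpos'])
def plan(psi,e,P,q0=q0,R0=R0):
    z=np.array([np.cos(e)*np.cos(psi),np.cos(e)*np.sin(psi),-np.sin(e)])
    f=lambda q:np.r_[(fk(q,p)[0]-P)*5,fk(q,p)[1][:,2]-z,1e-3*(q[5]+1.3)]
    a=R0[:,2];v=np.cross(a,z);v=v/np.linalg.norm(v)*np.arccos(a@z)
    return v,ik(np.array(P),Ro.from_rotvec(v).as_matrix()@R0,q0)
if __name__=='__main__':
  for psi in (.9,1.2,1.5):
    for P in ([.54,-.12,.2],[.54,-.06,.2],[.55,-.06,.085],[.52,-.13,.085]):
        v,(q,er)=plan(psi,.5,P); print(psi,P,'rotvec',np.round(v,2),np.round(q,2),'%.4f'%er)
E
python3 plan.py
```

```text
5.15 [0.5328 0.06   0.2815] [ 0.027 -0.666  2.172 -0.018  1.035 -1.539] F [-0.63  1.4  -0.35]
side theta 1.181 125
  net [0.56  0.043 0.294] 0.91 1.196
top theta 1.206 138
  net [0.558 0.037 0.294] 0.7 1.169
[ 0.3192 -0.0053  0.3683  0.0626  0.5583  0.3647  0.0512] res [np.float64(0.00058), np.float64(0.00023), np.float64(0.00046), np.float64(0.00031), np.float64(0.00029), np.float64(0.00021), np.float64(0.00017)] rot 0.0
0.9 [0.54, -0.12, 0.2] rotvec [ 0.63 -0.2   0.43] [-0.84  0.    1.91  0.89  1.49 -2.66] 0.2846
0.9 [0.54, -0.06, 0.2] rotvec [ 0.63 -0.2   0.43] [-0.76 -0.12  2.04  0.92  1.42 -2.66] 0.2446
0.9 [0.55, -0.06, 0.085] rotvec [ 0.63 -0.2   0.43] [-0.69  0.07  2.02  0.87  1.24 -2.66] 0.3719
0.9 [0.52, -0.13, 0.085] rotvec [ 0.63 -0.2   0.43] [-0.82  0.13  1.94  0.8   1.35 -2.66] 0.4304
1.2 [0.54, -0.12, 0.2] rotvec [0.79 0.01 0.54] [-0.82  0.31  1.64  0.85  1.74 -2.66] 0.1950
1.2 [0.54, -0.06, 0.2] rotvec [0.79 0.01 0.54] [-0.75  0.2   1.77  0.88  1.67 -2.66] 0.1692
1.2 [0.55, -0.06, 0.085] rotvec [0.79 0.01 0.54] [-0.7   0.39  1.73  0.83  1.53 -2.66] 0.2872
1.2 [0.52, -0.13, 0.085] rotvec [0.79 0.01 0.54] [-0.82  0.45  1.65  0.77  1.63 -2.66] 0.3376
1.5 [0.54, -0.12, 0.2] rotvec [0.9  0.27 0.62] [-0.77  0.53  1.41  0.79  1.94 -2.66] 0.0482
1.5 [0.54, -0.06, 0.2] rotvec [0.9  0.27 0.62] [-0.71  0.44  1.53  0.82  1.87 -2.66] 0.0279
1.5 [0.55, -0.06, 0.085] rotvec [0.9  0.27 0.62] [-0.68  0.63  1.48  0.78  1.75 -2.66] 0.1341
1.5 [0.52, -0.13, 0.085] rotvec [0.9  0.27 0.62] [-0.78  0.68  1.4   0.71  1.84 -2.66] 0.1850
```

```bash
python3 - <<'E'
from plan import *
for v in ([1.0,0,0],[1.0,.1,0],[1.0,.2,0],[1.0,.3,0],[1.05,.3,.2]):
    R=Ro.from_rotvec(v).as_matrix()@R0; z=R[:,2]; print(v,'z',np.round(z,2),'yaw %.2f e %.2f'%(np.arctan2(z[1],z[0]),np.arcsin(-z[2])))
    for P in ([.53,-.12,.3],[.54,-.12,.2],[.54,-.06,.2],[.55,-.06,.085],[.52,-.13,.085]):
        q,er=ik(np.array(P),R,q0); print('  ',P,np.round(q,2),'%.4f'%er)
E
```

```text
[ 0.3192 -0.0053  0.3683  0.0626  0.5583  0.3647  0.0512] res [np.float64(0.00058), np.float64(0.00023), np.float64(0.00046), np.float64(0.00031), np.float64(0.00029), np.float64(0.00021), np.float64(0.00017)] rot 0.0
[1.0, 0, 0] z [ 0.56  0.69 -0.45] yaw 0.89 e 0.46
   [0.53, -0.12, 0.3] [-0.96 -0.05  1.92  1.05  1.67 -2.31] 0.0000
   [0.54, -0.12, 0.2] [-0.94  0.12  1.95  1.04  1.56 -2.48] 0.0000
   [0.54, -0.06, 0.2] [-0.87  0.01  2.07  1.08  1.5  -2.45] 0.0000
   [0.55, -0.06, 0.085] [-0.85  0.28  2.04  1.12  1.37 -2.66] 0.0004
   [0.52, -0.13, 0.085] [-0.98  0.33  1.95  1.02  1.47 -2.66] 0.0246
[1.0, 0.1, 0] z [ 0.49  0.72 -0.49] yaw 0.97 e 0.51
   [0.53, -0.12, 0.3] [-0.93 -0.    1.84  0.99  1.71 -2.24] 0.0000
   [0.54, -0.12, 0.2] [-0.91  0.15  1.88  0.98  1.59 -2.39] 0.0000
   [0.54, -0.06, 0.2] [-0.84  0.04  2.    1.01  1.53 -2.36] 0.0000
   [0.55, -0.06, 0.085] [-0.82  0.29  1.98  1.04  1.4  -2.55] 0.0000
   [0.52, -0.13, 0.085] [-0.95  0.36  1.9   0.96  1.5  -2.59] 0.0000
[1.0, 0.2, 0] z [ 0.42  0.74 -0.53] yaw 1.06 e 0.55
   [0.53, -0.12, 0.3] [-0.9   0.05  1.76  0.93  1.
[... 373 characters left out ...]
11  1.68  0.88  1.8  -2.11] 0.0000
   [0.54, -0.12, 0.2] [-0.85  0.24  1.73  0.86  1.68 -2.24] 0.0000
   [0.54, -0.06, 0.2] [-0.78  0.14  1.84  0.89  1.62 -2.2 ] 0.0000
   [0.55, -0.06, 0.085] [-0.76  0.36  1.83  0.9   1.48 -2.36] 0.0000
   [0.52, -0.13, 0.085] [-0.89  0.41  1.76  0.83  1.57 -2.41] 0.0000
[1.05, 0.3, 0.2] z [ 0.25  0.85 -0.47] yaw 1.28 e 0.48
   [0.53, -0.12, 0.3] [-0.86  0.26  1.58  0.92  1.92 -2.26] 0.0000
   [0.54, -0.12, 0.2] [-0.85  0.4   1.61  0.88  1.8  -2.38] 0.0000
   [0.54, -0.06, 0.2] [-0.78  0.3   1.72  0.92  1.74 -2.36] 0.0000
   [0.55, -0.06, 0.085] [-0.77  0.52  1.7   0.91  1.62 -2.51] 0.0000
   [0.52, -0.13, 0.085] [-0.88  0.57  1.62  0.83  1.7  -2.55] 0.0000
```

Call:
move_arm --travel '[[0,-5,-1],[0,-10,-2],[0,-15,-3],[0,-20,-3],[0,-8,15]]' --rot '[[0,0,0],[0,0,0],[0,0,0],[0,0,0],[0,0,0]]' --fingers '[0,0,0,0,0]'

```text
clock: 5.77
tool_pos: [0.5311, 0.0501, 0.2915]
orientation: [[-0.829, 0.002, 0.559], [0.001, 1.0, -0.002], [-0.559, -0.001, -0.829]]
force: [-0.8, 0.5, -0.8]
gripper_width: 0.0001
```

```bash
python3 hood.py side
```

```text
5.7667 [0.5311 0.0501 0.2915] [-1.000e-03 -6.710e-01  2.155e+00 -2.000e-03  1.065e+00 -1.569e+00] F [-0.79  0.49 -0.79]
side theta 1.062 106
  net [0.561 0.023 0.281] 0.73 1.076
```

Call:
move_arm --travel '[[0,0,38],[0,-15,70],[0,-55,75],[0,-95,75],[0,-135,65]]' --rot '[[0,0,0],[0.12,0.024,0],[0.24,0.048,0],[0.36,0.072,0],[0.48,0.096,0]]' --fingers '[0,0,0,0,0]'

```text
clock: 6.28
tool_pos: [0.5335, -0.0477, 0.3675]
orientation: [[-0.865, 0.011, 0.501], [0.188, 0.934, 0.304], [-0.465, 0.357, -0.81]]
force: [1.8, -0.4, -0.9]
gripper_width: -0.0
```

```bash
python3 hood.py side
```

```text
6.2833 [ 0.5335 -0.0477  0.3675] [-0.558 -0.494  1.918  0.557  1.427 -2.018] F [ 1.81 -0.36 -0.92]
side theta 1.034 95
  net [0.561 0.019 0.282] 0.66 1.061
```

Call:
move_arm --travel '[[0,-35,-15],[0,-60,-40],[0,-75,-75],[0,-80,-105],[0,-80,-125]]' --rot '[[0.12,0.025,0],[0.24,0.05,0],[0.36,0.075,0],[0.48,0.1,0],[0.6,0.125,0]]' --fingers '[0,0,0,0,0]'

```text
clock: 6.8
tool_pos: [0.5319, -0.1294, 0.2352]
orientation: [[-0.907, 0.097, 0.409], [0.388, 0.566, 0.727], [-0.161, 0.818, -0.552]]
force: [0.5, 0.3, 0.1]
gripper_width: 0.0
```

```bash
python3 hood.py side; python3 -c "
from bench import arm;import numpy as np;print(np.round(arm.get_state()['orientation'],3))"
```

```text
6.8 [ 0.5319 -0.1294  0.2352] [-0.894  0.132  1.789  0.892  1.674 -2.268] F [0.53 0.33 0.11]
side theta 0.998 86
  net [0.559 0.01  0.275] 0.94 1.006
[[-0.91   0.11   0.4  ]
 [ 0.39   0.555  0.735]
 [-0.141  0.825 -0.547]]
```

Call:
move_arm --travel '[[3,35,0],[6,70,0],[8,95,0],[8,110,0],[8,115,0]]' --rot '[[0,0,0],[0,0,0],[0,0,0],[0,0,0],[0,0,0]]' --fingers '[0,0,0,0,0]'

```text
clock: 7.32
tool_pos: [0.5407, -0.0103, 0.2405]
orientation: [[-0.909, 0.088, 0.407], [0.38, 0.576, 0.724], [-0.171, 0.813, -0.557]]
force: [0.8, -0.6, 0.1]
gripper_width: 0.0001
```

```bash
python3 hood.py side
```

```text
7.3167 [ 0.5407 -0.0103  0.2405] [-0.718 -0.069  1.98   0.95   1.545 -2.172] F [ 0.8  -0.55  0.06]
side theta 0.952 71
  net [0.56  0.008 0.268] 0.78 0.973
```

Finger is in place under the lip. The hood is at about 0.95, falling at roughly 0.1 rad/s. I wait for it to land on the finger.

Call:
move_arm --travel '[[0,0,0],[0,0,0],[0,0,0],[0,0,0],[0,0,0]]' --rot '[[0,0,0],[0,0,0],[0,0,0],[0,0,0],[0,0,0]]' --fingers '[0,0,0,0,0]'

```text
clock: 7.83
tool_pos: [0.5406, -0.013, 0.238]
orientation: [[-0.908, 0.094, 0.407], [0.384, 0.571, 0.725], [-0.164, 0.816, -0.555]]
force: [0.9, -0.6, 0.1]
gripper_width: -0.0001
```

Call:
move_arm --travel '[[0,0,0],[0,0,0],[0,0,0],[0,0,0],[0,0,0]]' --rot '[[0,0,0],[0,0,0],[0,0,0],[0,0,0],[0,0,0]]' --fingers '[0,0,0,0,0]'

```text
clock: 8.25
tool_pos: [0.5406, -0.0124, 0.2381]
orientation: [[-0.909, 0.093, 0.407], [0.384, 0.571, 0.726], [-0.165, 0.815, -0.555]]
force: [-0.0, -1.4, -1.1]
gripper_width: -0.0
```

```bash
python3 hood.py side
```

```text
8.25 [ 0.5406 -0.0124  0.2381] [-0.722 -0.06   1.977  0.951  1.546 -2.173] F [-0.05 -1.38 -1.05]
side theta 0.862 50
  net [ 0.558 -0.013  0.256] 0.63 0.85
```

Call:
move_arm --travel '[[0,0,0],[0,0,0],[0,0,0],[0,0,0],[0,0,0]]' --rot '[[0,0,0],[0,0,0],[0,0,0],[0,0,0],[0,0,0]]' --fingers '[0,0,0,0,0]'

```text
clock: 8.77
tool_pos: [0.5406, -0.0123, 0.2382]
orientation: [[-0.909, 0.093, 0.407], [0.384, 0.571, 0.726], [-0.165, 0.816, -0.555]]
force: [-0.1, -0.8, -0.2]
gripper_width: -0.0003
```

```bash
python3 hood.py; python3 - <<'E'
from bench import arm;import cv2,numpy as np
im,_=arm.read_camera("side");a,_=arm.read_camera("top")
o=np.hstack([cv2.resize(im[60:260,160:400],None,fx=1.65,fy=1.65),cv2.resize(a[80:280,110:350],None,fx=1.65,fy=1.65)]);cv2.imwrite("pics/c.png",o[:,:,::-1])
E
```

```text
8.7667 [ 0.5406 -0.0123  0.2382] [-0.722 -0.06   1.978  0.951  1.546 -2.173] F [-0.11 -0.76 -0.22]
side theta 0.862 50
  net [ 0.559 -0.009  0.256] 0.7 0.864
top theta 0.887 194
  net [ 0.559 -0.013  0.262] 0.97 0.872
```

View pics/c.png

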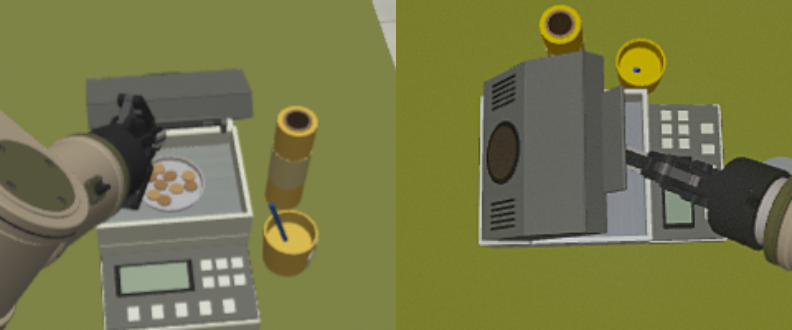

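Caught: the side crop shows the hood's front at (170,95) over the chamber. In the top crop the finger tip at (632,160) is under the lip (615,140), and the angle has stayed at 0.865. The load here is only about 0.8 N, so I'll pause again lower at about 0.5 rad, where it is larger.

Call:
move_arm --travel '[[0,-3,-3],[0,-6,-6],[0,-9,-9],[0,-12,-12],[0,-15,-15]]' --rot '[[0,0,0],[0,0,0],[0,0,0],[0,0,0],[0,0,0]]' --fingers '[0,0,0,0,0]'

```text
clock: 9.48
tool_pos: [0.5405, -0.0277, 0.2227]
orientation: [[-0.909, 0.094, 0.407], [0.384, 0.571, 0.726], [-0.164, 0.816, -0.555]]
force: [-0.5, -0.7, -0.0]
gripper_width: 0.0001
```

Call:
move_arm --travel '[[0,-2.5,-3],[0,-5,-6],[0,-7.5,-9],[0,-10,-11.5],[0,-12,-14]]' --rot '[[0,0,0],[0,0,0],[0,0,0],[0,0,0],[0,0,0]]' --fingers '[0,0,0,0,0]'

```text
clock: 9.9
tool_pos: [0.5406, -0.0396, 0.2089]
orientation: [[-0.909, 0.093, 0.407], [0.384, 0.571, 0.726], [-0.165, 0.816, -0.555]]
force: [-0.3, -0.2, -0.4]
gripper_width: -0.0003
```

```bash
python3 hood.py
```

```text
9.9 [ 0.5406 -0.0396  0.2089] [-0.763  0.027  1.951  0.937  1.542 -2.244] F [-0.32 -0.16 -0.42]
side theta 0.724 80
  net [ 0.56  -0.03   0.236] 0.71 0.715
top theta 0.712 208
  net [ 0.557 -0.038  0.235] 0.94 0.684
```

Call:
move_arm --travel '[[0,-2,-4],[0,-4,-8],[0,-6,-12],[0,-8,-16],[0,-10,-20]]' --rot '[[0,0,0],[0,0,0],[0,0,0],[0,0,0],[0,0,0]]' --fingers '[0,0,0,0,0]'

```text
clock: 10.52
tool_pos: [0.5405, -0.0495, 0.1886]
orientation: [[-0.909, 0.093, 0.407], [0.384, 0.571, 0.726], [-0.164, 0.816, -0.555]]
force: [1.2, -0.1, 0.5]
gripper_width: 0.0002
```

Call:
move_arm --travel '[[0,-1,-2],[0,-2,-4],[0,-3,-6],[0,-3,-6],[0,-3,-6]]' --rot '[[0,0,0],[0,0,0],[0,0,0],[0,0,0],[0,0,0]]' --fingers '[0,0,0,0,0]'

```text
clock: 10.93
tool_pos: [0.5405, -0.0523, 0.183]
orientation: [[-0.909, 0.094, 0.407], [0.384, 0.571, 0.726], [-0.164, 0.816, -0.555]]
force: [-0.0, -0.7, -1.1]
gripper_width: -0.0003
```

Call:
move_arm --travel '[[0,0,0],[0,0,0],[0,0,0],[0,0,0],[0,0,0]]' --rot '[[0,0,0],[0,0,0],[0,0,0],[0,0,0],[0,0,0]]' --fingers '[0,0,0,0,0]'

```text
clock: 11.35
tool_pos: [0.5406, -0.0523, 0.1832]
orientation: [[-0.909, 0.093, 0.407], [0.384, 0.571, 0.726], [-0.165, 0.816, -0.555]]
force: [-1.2, -0.1, -1.6]
gripper_width: -0.0004
```

Call:
move_arm --travel '[[0,0,0],[0,0,0],[0,0,0],[0,0,0],[0,0,0]]' --rot '[[0,0,0],[0,0,0],[0,0,0],[0,0,0],[0,0,0]]' --fingers '[0,0,0,0,0]'

```text
clock: 11.77
tool_pos: [0.5406, -0.0523, 0.1832]
orientation: [[-0.909, 0.093, 0.407], [0.384, 0.571, 0.726], [-0.165, 0.816, -0.555]]
force: [-0.9, -1.0, -0.5]
gripper_width: -0.0001
```

```bash
python3 hood.py
```

```text
11.7667 [ 0.5406 -0.0523  0.1832] [-0.782  0.089  1.941  0.932  1.525 -2.296] F [-0.88 -1.01 -0.45]
side theta 0.525 124
  net [ 0.558 -0.055  0.206] 0.94 0.515
top theta 0.532 207
  net [ 0.558 -0.055  0.208] 0.96 0.525
```

Call:
move_arm --travel '[[0,-0.8,-2.5],[0,-1.6,-5],[0,-2.5,-7.5],[0,-3.3,-10],[0,-4,-12.5]]' --rot '[[0,0,0],[0,0,0],[0,0,0],[0,0,0],[0,0,0]]' --fingers '[0,0,0,0,0]'

```text
clock: 12.38
tool_pos: [0.5407, -0.0565, 0.1704]
orientation: [[-0.909, 0.093, 0.407], [0.384, 0.571, 0.726], [-0.165, 0.816, -0.555]]
force: [-0.2, -1.2, -0.6]
gripper_width: -0.0002
```

Call:
move_arm --travel '[[0,-0.7,-2.5],[0,-1.4,-5],[0,-2,-7.5],[0,-2.7,-10],[0,-3.4,-12.5]]' --rot '[[0,0,0],[0,0,0],[0,0,0],[0,0,0],[0,0,0]]' --fingers '[0,0,0,0,0]'

```text
clock: 12.8
tool_pos: [0.5406, -0.0598, 0.1579]
orientation: [[-0.909, 0.093, 0.407], [0.384, 0.571, 0.726], [-0.165, 0.816, -0.555]]
force: [0.8, -1.1, -0.8]
gripper_width: -0.0001
```

Call:
move_arm --travel '[[0,-0.6,-2.5],[0,-1.2,-5],[0,-1.8,-7.5],[0,-2.4,-10],[0,-3,-12.5]]' --rot '[[0,0,0],[0,0,0],[0,0,0],[0,0,0],[0,0,0]]' --fingers '[0,0,0,0,0]'

```text
clock: 13.22
tool_pos: [0.5406, -0.0628, 0.1454]
orientation: [[-0.909, 0.093, 0.407], [0.384, 0.571, 0.726], [-0.165, 0.816, -0.555]]
force: [-0.2, -1.3, -0.1]
gripper_width: 0.0
```

```bash
python3 hood.py
```

```text
13.2167 [ 0.5406 -0.0628  0.1454] [-0.796  0.171  1.932  0.929  1.491 -2.363] F [-0.25 -1.28 -0.14]
side theta 0.336 153
  net [ 0.559 -0.069  0.167] 0.81 0.302
top theta 0.337 194
  net [ 0.56  -0.073  0.172] 0.96 0.319
```

Call:
move_arm --travel '[[0,-0.4,-2.2],[0,-0.8,-4.4],[0,-1.2,-6.6],[0,-1.6,-8.8],[0,-2,-11]]' --rot '[[0,0,0],[0,0,0],[0,0,0],[0,0,0],[0,0,0]]' --fingers '[0,0,0,0,0]'

```text
clock: 13.83
tool_pos: [0.5406, -0.0648, 0.1345]
orientation: [[-0.909, 0.093, 0.407], [0.384, 0.571, 0.726], [-0.165, 0.816, -0.555]]
force: [-1.0, -1.5, -0.9]
gripper_width: -0.0003
```

Call:
move_arm --travel '[[0,-0.3,-2.2],[0,-0.6,-4.4],[0,-0.9,-6.6],[0,-1.2,-8.8],[0,-1.5,-11]]' --rot '[[0,0,0],[0,0,0],[0,0,0],[0,0,0],[0,0,0]]' --fingers '[0,0,0,0,0]'

```text
clock: 14.25
tool_pos: [0.5406, -0.0663, 0.1234]
orientation: [[-0.909, 0.093, 0.407], [0.384, 0.571, 0.726], [-0.165, 0.816, -0.555]]
force: [0.6, -3.3, -0.3]
gripper_width: 0.0
```

Call:
move_arm --travel '[[0,-0.3,-2.2],[0,-0.6,-4.4],[0,-0.9,-6.6],[0,-1.2,-8.8],[0,-1.5,-11]]' --rot '[[0,0,0],[0,0,0],[0,0,0],[0,0,0],[0,0,0]]' --fingers '[0,0,0,0,0]'

```text
clock: 14.67
tool_pos: [0.5406, -0.0678, 0.1125]
orientation: [[-0.909, 0.093, 0.407], [0.384, 0.571, 0.726], [-0.165, 0.815, -0.555]]
force: [-0.1, -2.7, -0.9]
gripper_width: 0.0002
```

```bash
python3 hood.py; python3 - <<'E'
from bench import arm;import cv2,numpy as np
im,_=arm.read_camera("side");a,_=arm.read_camera("top")
o=np.hstack([cv2.resize(im[60:260,160:400],None,fx=1.65,fy=1.65),cv2.resize(a[80:280,110:350],None,fx=1.65,fy=1.65)]);cv2.imwrite("pics/d.png",o[:,:,::-1])
E
```

```text
14.6667 [ 0.5406 -0.0678  0.1125] [-0.803  0.241  1.926  0.931  1.457 -2.417] F [-0.12 -2.72 -0.92]
side theta 0.17 171
  net [ 0.56  -0.076  0.137] 0.85 0.14
top theta 0.171 173
  net [ 0.56  -0.08   0.141] 0.8 0.158
```

View pics/d.png

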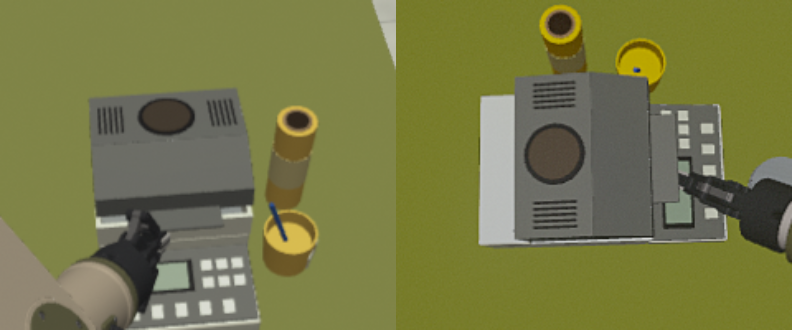

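Side crop: the lip at (190,217) is resting on the finger just above the console, at about 0.15 rad. The tub, roll and dishes have not moved. I continue at 2 mm per row.

Call:
move_arm --travel '[[0,0,-2],[0,0,-4],[0,0,-6],[0,0,-8],[0,0,-10]]' --rot '[[0,0,0],[0,0,0],[0,0,0],[0,0,0],[0,0,0]]' --fingers '[0,0,0,0,0]'

```text
clock: 15.38
tool_pos: [0.5406, -0.0677, 0.1025]
orientation: [[-0.909, 0.093, 0.407], [0.384, 0.571, 0.726], [-0.165, 0.816, -0.555]]
force: [0.8, -3.8, -0.5]
gripper_width: 0.0002
```

Call:
move_arm --travel '[[0,0,-2],[0,0,-4],[0,0,-6],[0,0,-8],[0,0,-10]]' --rot '[[0,0,0],[0,0,0],[0,0,0],[0,0,0],[0,0,0]]' --fingers '[0,0,0,0,0]'

```text
clock: 15.8
tool_pos: [0.5406, -0.0678, 0.0925]
orientation: [[-0.909, 0.093, 0.407], [0.384, 0.571, 0.726], [-0.165, 0.815, -0.555]]
force: [-0.9, -5.9, -1.3]
gripper_width: -0.0001
```

```bash
python3 hood.py
```

```text
15.8 [ 0.5406 -0.0678  0.0925] [-0.803  0.281  1.924  0.934  1.434 -2.449] F [-0.88 -5.93 -1.3 ]
side theta 0.075 183
  net [ 0.561 -0.079  0.119] 0.8 0.047
top theta 0.073 165
  net [ 0.558 -0.082  0.121] 0.9 0.054
```

Fy has grown to -6 N, so the finger tip may be rubbing on the chamber wall. I back off in -y, which also lowers the lip a little.

Call:
move_arm --travel '[[0,-1.5,0],[0,-3,0],[0,-4.5,0],[0,-6,0],[0,-6,0]]' --rot '[[0,0,0],[0,0,0],[0,0,0],[0,0,0],[0,0,0]]' --fingers '[0,0,0,0,0]'

```text
clock: 16.42
tool_pos: [0.5404, -0.0736, 0.0925]
orientation: [[-0.909, 0.093, 0.406], [0.383, 0.571, 0.726], [-0.164, 0.816, -0.555]]
force: [0.4, 0.1, -2.1]
gripper_width: -0.0001
```

```bash
python3 hood.py side
```

```text
16.4167 [ 0.5404 -0.0736  0.0925] [-0.811  0.29   1.913  0.93   1.441 -2.451] F [ 0.39  0.06 -2.07]
side theta 0.055 180
  net [ 0.559 -0.078  0.115] 0.82 0.025
```

Call:
move_arm --travel '[[0,0,-1],[0,0,-2],[0,0,-3],[0,0,-4],[0,0,-5]]' --rot '[[0,0,0],[0,0,0],[0,0,0],[0,0,0],[0,0,0]]' --fingers '[0,0,0,0,0]'

```text
clock: 16.93
tool_pos: [0.5405, -0.0736, 0.0875]
orientation: [[-0.909, 0.093, 0.407], [0.384, 0.571, 0.726], [-0.164, 0.816, -0.555]]
force: [-0.8, -0.4, -0.4]
gripper_width: -0.0
```

Call:
move_arm --travel '[[0,0,-1],[0,0,-2],[0,0,-3],[0,0,-4],[0,0,-5]]' --rot '[[0,0,0],[0,0,0],[0,0,0],[0,0,0],[0,0,0]]' --fingers '[0,0,0,0,0]'

```text
clock: 17.35
tool_pos: [0.5407, -0.0737, 0.0827]
orientation: [[-0.909, 0.093, 0.407], [0.384, 0.571, 0.726], [-0.165, 0.816, -0.555]]
force: [0.6, 0.3, -0.4]
gripper_width: -0.0002
```

```bash
python3 hood.py
```

```text
17.35 [ 0.5407 -0.0737  0.0827] [-0.811  0.31   1.912  0.932  1.43  -2.466] F [ 0.64  0.34 -0.36]
side theta 0.028 185
  net [ 0.56  -0.08   0.111] 0.9 0.004
top theta 0.029 162
  net [ 0.56  -0.079  0.116] 0.92 0.029
```

Call:
move_arm --travel '[[-2,-6,0],[-8,-20,0],[-16,-40,2],[-26,-65,10],[-36,-90,25]]' --rot '[[0,0,0],[0,0,0],[0,0,0],[0,0,0],[0,0,0]]' --fingers '[0,0,0,0,0]'

```text
clock: 17.97
tool_pos: [0.5031, -0.1637, 0.1066]
orientation: [[-0.909, 0.095, 0.405], [0.383, 0.569, 0.727], [-0.162, 0.817, -0.554]]
force: [1.1, -0.3, 0.6]
gripper_width: -0.0
```

Call:
move_arm --travel '[[-5,-10,25],[-10,-20,55],[-10,-20,80],[-10,-20,90],[-10,-20,90]]' --rot '[[0,0,0],[0,0,0],[0,0,0],[0,0,0],[0,0,0]]' --fingers '[0,0,0,0,0]'

```text
clock: 18.38
tool_pos: [0.4953, -0.1854, 0.2003]
orientation: [[-0.908, 0.091, 0.409], [0.383, 0.575, 0.723], [-0.169, 0.813, -0.557]]
force: [-0.2, 0.2, -0.4]
gripper_width: -0.0001
```

```bash
python3 hood.py; python3 - <<'E'
from bench import arm;import cv2,numpy as np
im,_=arm.read_camera("side");a,_=arm.read_camera("top")
o=np.hstack([cv2.resize(im[60:340,160:400],None,fx=1.65,fy=1.65),cv2.resize(a[40:320,110:350],None,fx=1.65,fy=1.65)]);cv2.imwrite("pics/e.png",o[:,:,::-1])
for l in("tub","film_roll","spare_dishes"):
  for c in("side","top"): print(l,c,[(np.round(x['location'],3).tolist(),round(x['p'],2)) for x in arm.spot_point(c,l)[:1]])
E
```

```text
18.3833 [ 0.4953 -0.1854  0.2003] [-1.005  0.22   1.756  0.834  1.711 -2.388] F [-0.25  0.16 -0.38]
side theta 0.03 182
  net [ 0.559 -0.078  0.109] 0.85 -0.005
top theta 0.029 163
  net [ 0.559 -0.082  0.112] 0.59 0.01
tub side [([0.709, -0.039, 0.001], 0.63)]
tub top [([0.71, -0.041, -0.002], 0.96)]
film_roll side [([0.725, 0.063, 0.0], 0.97)]
film_roll top [([0.727, 0.063, 0.001], 0.76)]
spare_dishes side []
spare_dishes top []
```

View pics/e.png

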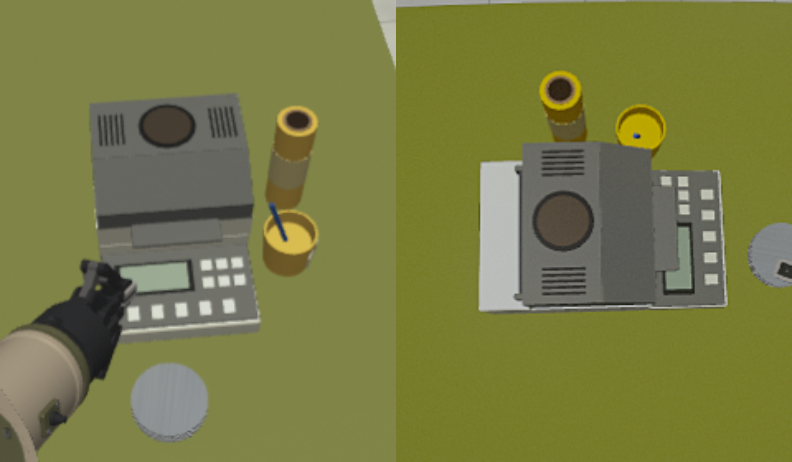

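The hood is shut and the finger is clear of everything. The spare dishes are at full-image pixel (263,302), the same as at the start. Handing in.

```bash
python3 -c "
from bench import arm; print(arm.close_job())"
```

```text
the job is handed in; nothing more can be done
None
```

The hood is shut and the job was handed in at about 18.5 s of the 58 s; no verdict was reported.

**What I did:** I pushed the hood from behind its lip past balance, to about 1.07 rad. I then let it fall free and brought the finger round under the lip. The finger caught and stopped it at about 0.86 rad. I paused again at about 0.52 rad, because the first catch carried only about 0.8 N, not far above the 0.5 N needed. Below 0.25 rad I lowered it at about 0.13 rad/s or slower until it closed, then withdrew the finger.

**Last checks:**
- **Hood:** both cameras read 0.03 rad on the lip's upper face. That is the lip's 5 mm thickness, so the hood is shut to within measurement. The network's lip points gave -0.005 and 0.01 rad.
- **Finger:** no force beyond noise on it after withdrawing.
- **Tub and film roll:** measured within about 3 mm of their start positions.
- **Spare dishes:** the network missed them in the final pictures, but they sit at the same picture position as at the start.
- **Sample dish:** hidden under the hood at the end. It looked undisturbed while it was still visible, and nothing came near it.

**Snags:**
- Just above shut there was a sideways force of about 6 N, probably the finger tip rubbing the chamber wall. I backed off 6 mm and it went away.
- During the first stretch of lowering, from 0.86 to 0.52 rad, the finger ran slightly ahead of the hood. The hood settled back onto it without trouble.

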